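# Reset a tripped breaker on the bench supply board

### The job

One of the three breakers on the bench's supply board has tripped: its lever stands halfway, while one of the others is on and one is deliberately off. Reset it: push its lever towards the robot, past the stiff part, until it is pressed firmly against its off stop, then throw it away from the robot, fully on, and let go. Use no more than a firm finger push (never above 22 N), do not force the lever on before it is reset, and leave the other two levers and the things round about where they are.

Things in the scene. Friction and masses are not known exactly. Their poses are not given: they have to be found in the camera images.
- board: supply board: grey plate 104 x 236 mm, 10 mm thick, fixed on the bench, carrying three equal breakers side by side along its y, 70 mm apart; origin at the centre of its underside, z up, x points away from the robot
- breaker_1: white breaker block 90 x 54 mm, 50 mm high, fixed on the board; origin at the centre of its underside (10 mm above the table), z up, x away from the robot; the lever's axis lies along its y, 40 mm above this origin. The one that has tripped; at any of the three places. Pushing on it or its lever with over 22 N damages it.
- lever_1 (a joint): lever angle, rad: 0 upright, positive leaning away from the robot (ON, springy stop at 0.45), negative towards it (OFF). Starts at -0.07 to 0.04. Blocked towards ON (at 0.06 to 0.36) until reset. Towards OFF: 1 to 2 N at the bar, then a spring (3 to 10 N over some 13 mm), then a firm stop (over 4 N/mm) somewhere in -0.28 to -0.61. Resets only at the stop: press to 12 to 17 N. Let go, it springs back to -0.06 to -0.38; then 2 N swings it ON.
- lever_1_bar (a point): centre of the round crossbar atop the tripped lever: 18 mm thick, 36 mm long along the block's y, 65 mm from the lever's axis, on a 7 mm shaft; lever upright: bar centre 115 mm above the table, block top 60 mm. 
- lever_2 (a joint): lever angle, rad: 0 upright, positive leaning away from the robot (ON, stop at 0.45), negative towards it (OFF); stays where left. Another breaker's lever, standing at ON; leave it.
- lever_2_bar (a point): centre of the round crossbar atop the lever that stands at ON: 18 mm thick, 36 mm long along the block's y, 65 mm from the lever's axis, on a 7 mm shaft; lever upright: bar centre 115 mm above the table, block top 60 mm. 
- lever_3 (a joint): lever angle, rad: 0 upright, positive leaning away from the robot (ON, stop at 0.45), negative towards it (OFF); stays where left. Another breaker's lever, standing at OFF (about -0.45) on purpose; leave it.
- lever_3_bar (a point): centre of the round crossbar atop the lever that stands at OFF: 18 mm thick, 36 mm long along the block's y, 65 mm from the lever's axis, on a 7 mm shaft; lever upright: bar centre 115 mm above the table, block top 60 mm. 
- crimp_tin: flat round tin, 59 mm across, 26 mm high; bystander, origin at the centre of its underside
- label_roll: roll of blank labels lying flat, 64 mm across, 26 mm high; bystander, origin at the centre of its underside
- beaker: small glass beaker, 47 mm across, 55 mm high; bystander, origin at the centre of its underside
- atomiser_2: slim atomiser vial standing upright, 18 mm across, 80 mm high; bystander, origin at the centre of its underside
- dropper_09_s: dropper bottle standing upright, 39 mm across, 102 mm high; bystander, origin at the centre of its underside
- marker: pen lying flat, 122 mm long, 12 mm thick; bystander, origin at the centre of its underside

How it is judged:
On the way, in this order (a step that is already met when the one before it is completed fails the run):
1. the tripped lever has been pushed over to off (angle below -0.25 rad) (value of joint lever_1 below -0.25 rad), for 0.1 s.
2. the lever has been thrown fully on (angle above 0.40 rad), which its trip mechanism allows only after a full reset (value of joint lever_1 above 0.4 rad), for 0.2 s.
At the end, for the whole second after the job is handed in: the tripped breaker's lever rests fully on (above 0.40 rad; the stop is at 0.45), the other two levers are still on (above 0.36 rad) and off (below -0.33 rad), and the tin, label roll, beaker, atomiser, dropper bottle and pen are within 20 mm of where they stood (value of joint lever_1 above 0.4 rad and value of joint lever_2 above 0.36 rad and value of joint lever_3 below -0.33 rad and distance of each of crimp_tin, label_roll, beaker, atomiser_2, dropper_09_s, marker from where it was at the start of the episode below 0.02 m); the robot touches nothing.
It fails at once if the tripped breaker or its lever is pushed with more than 22 N (contact force between breaker_1 and the fingers above 22 N or contact force between breaker_1 and the arm above 22 N).
It fails at once if the lever that stood on is moved (below 0.36 rad) (value of joint lever_2 below 0.36 rad).
It fails at once if the lever that stood off is moved (above -0.33 rad) (value of joint lever_3 above -0.33 rad).
It fails at once if a bystander is moved by more than 20 mm (distance of any of crimp_tin, label_roll, beaker, atomiser_2, dropper_09_s, marker from where it was at the start of the episode above 0.02 m).
It also fails if it takes over 54 s, if anything falls off the work surface, if the arm or the gripper's body presses on something with over 40 N, if the wrist force passes 120 N, or if a joint passes its speed limit or range.

### The arm

A 7-joint arm with a two-finger parallel gripper is mounted at the origin on the work surface; the furniture and walls round the work are solid. World frame = base frame: x ahead of the robot, y to its left, z up, the work surface at z = 0. Lengths are in m, angles in rad, forces in N, time in s.
With the tool pointing down it reaches from about 0.425 to 0.925 m from the base axis. Payload 6.8 kg.
Tool frame: the origin (TCP) lies on the centre line of the jaws, within the pads' length; the fingertips stand tip_reach ahead of it and the grasp point (between the pads) lies 8 mm behind it (tip_reach is the distance from the TCP to the fingertips, in m); z points along the fingers, y is the line along which they close (so a half turn about z gives the same grasp; the last joint's range is limited). The gripper opens to 85 mm and grips with 20 to 120 N. Pads are 22 mm wide; open, the fingers measure 114 mm over their backs; the gripper's body (76 mm by 85 mm) begins 54 mm behind the grasp point. The pads swing forward as they close: fully open they stand 13 mm farther back than shut.
Start: joints at [-1.263, 0.477, 0.022, 1.555, -0.011, 1.109, -0.083], TCP at [0.273, 0.618, 0.242] pointing down, gripper open.
Joint ranges: [-2.96, 2.96], [-0.34, 2.1], [-1.41, 1.46], [0.24, 2.44], [-1.37, 4.51], [0.17, 1.92], [-2.96, 2.96]. Speed limits (rad/s): [2.39, 2.39, 3.14, 3.14, 3.14, 3.14, 3.14].

### API

Orientations are given as [roll, pitch, yaw] about the fixed x, y, z axes, in that order (R = Rz(yaw) Ry(pitch) Rx(roll)).
In Python, from workcell import * gives the robot as it stands. The module is installed in compiled form; this text tells all that it offers.
- The arm moves only by the tool jog_arm, never from a script. Its arguments are lists of equal length, an entry for each row: "translation": the shift along the tool's x, y, z in cm, a list of three; "twist": the turn about the tool's z in rad. In form: {"translation": [[tx, ty, tz], ...], "twist": [twist, ...]}. A call has 1 to 12 rows; each row is the pose to reach, as a shift and turn from the pose commanded when the call began, along the tool's axes at that moment; what a row does not reach only later rows make up. A row lasts 1/8 s, in which the tool goes at most 62.5 mm and 10.7 degrees, less where a joint would pass 70% of its speed; a pose out of reach is approached as far as the arm can. A call with a gripper value outside its range is refused whole. "claw" is the gripper command: -1 is shut, 1 is fully open, values between are in proportion, set as the call begins (left out, the last holds). The fingers move at their own pace and stop on an object; "force" is the grip in N (left out, the last holds). Time passes only in rows, so rows that repeat a pose let the fingers close. It gives the time, the measured TCP pose, the force, the opening and the grip force at its end, in the units of the state.
- read_state(): the state, without advancing time (a new reading comes with each control period).
- get_image(name): name is "scene" or "top"; returns a dict with "color" (420x560x3 uint8, red, green, blue), "mtx" (3x3 intrinsics, pixels), "rvec" (rotation vector, rad) and "tvec" (3), from world to camera coordinates, as OpenCV has them. Camera axes: x right, y down, z forward; pixel columns grow to the right and rows downward; lengths in m; the calibration is good to about 2 mm. A picture is of the moment at which its call begins. There is no depth.
- finish_job(): hands the job in; it is judged then, once.
The state is a dict: "time_s": time; "qpos": joint angles; "dq": joint speeds; "joint_torque": joint torques, N m; "position": TCP position; "tcp_rot": TCP orientation; "ft_force": force on the tool from outside, world axes, zero at the start; "wrist_torque": the same for the moment, N m; "opening": opening from 0.0 (shut) to 1.0 (fully open); "gripper_force": force on a finger pad.
Only numpy, scipy, OpenCV 4.12 (cv2) and the standard library are available. Lean on these libraries where they do the work, as an engineer would, in place of code of your own. Each camera call takes 0.05 s, during which the arm holds its last target. There are 200 camera calls.

## Working session

There is one attempt and no reset: what is moved stays moved. The work goes in short steps, Python scripts to look and compute and a tool call to move; the robot and the scene stay as the last step left them, time stands still between calls to the robot, and variables do not carry over. Pictures are saved under pics/ and viewed, at most 10 in all, crops included, and the job is handed in when it is done.

Besides the shell and the picture viewer there is one more tool, called after ">>>" as name([rows], argument=value, ...), one row to a line, values as JSON. jog_arm: Moves the arm, as the interface text tells. Its arguments: {"type":"object","properties":{"translation":{"type":"array"},"twist":{"type":"array"},"claw":{"type":"number"},"force":{"type":"number"}},"required":["translation","twist"]}

```bash
mkdir -p pics; python3 - <<'E'
from workcell import *
import cv2,pickle
d={}
for n in("scene","top"):
    g=get_image(n);d[n]=g;cv2.imwrite(f"pics/{n}0.png",cv2.resize(g["color"][:,:,::-1],(800,600),interpolation=cv2.INTER_CUBIC))
pickle.dump(d,open("d.pkl","wb"))
s=read_state();print(s)
E
```

```text
{'time_s': 0.1, 'qpos': array([-1.26307853,  0.47771938,  0.02236525,  1.55633078, -0.01150291,
        1.10931546, -0.08309707]), 'dq': array([ 7.91815904e-05, -2.31226684e-03, -5.66469502e-04, -1.50574122e-03,
       -8.72353845e-04, -8.23117612e-05,  4.84753265e-05]), 'joint_torque': array([ 4.13163478e-03, -5.97761786e+01,  1.61379945e+00, -2.81954938e+01,
        1.28061921e-02,  5.01056638e-03, -6.71580381e-06]), 'position': array([0.27247264, 0.61700513, 0.24143127]), 'tcp_rot': array([-3.13995310e+00,  1.27223525e-04,  2.72577677e+00]), 'ft_force': array([-0.12769851,  0.16039769,  0.42708398]), 'wrist_torque': array([-0.02293172, -0.0071095 , -0.06406364]), 'gripper_force': 0.0, 'opening': 0.9996086519357482}
```

View pics/scene0.png

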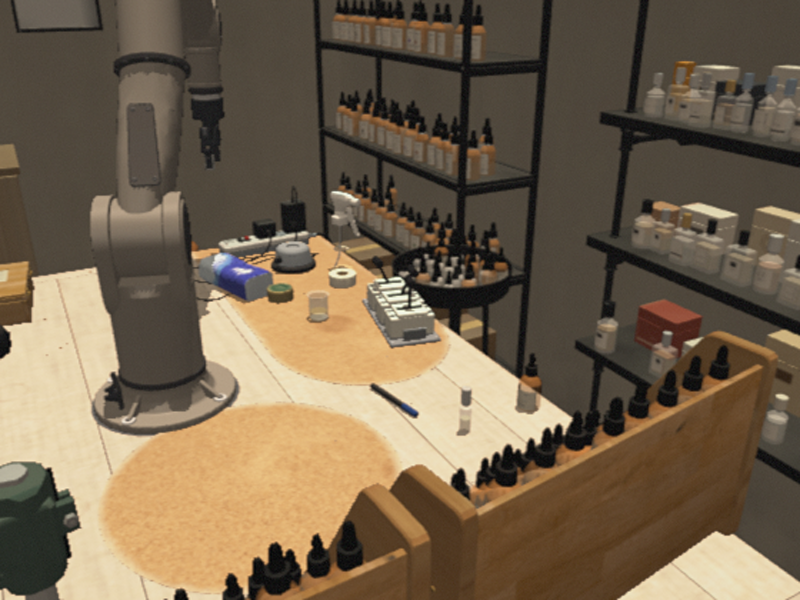

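View pics/top0.png

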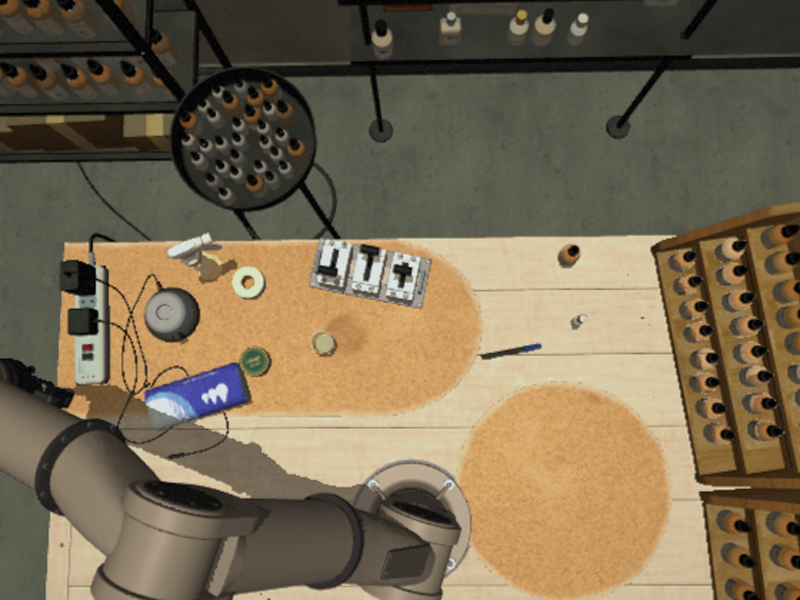

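The top view shows the board around (370,272). The left breaker's bar leans to the robot (330,278), the middle one leans away (368,248), and the right one stands near upright (402,270). I'll enlarge this area.

```bash
python3 - <<'E'
import pickle,cv2
d=pickle.load(open("d.pkl","rb"))
t=d["top"]["color"][160:220,210:310,::-1]
s=d["scene"]["color"][175:245,240:320,::-1]
cv2.imwrite("pics/tc.png",cv2.resize(t,(800,480),interpolation=cv2.INTER_CUBIC))
cv2.imwrite("pics/sc.png",cv2.resize(s,(640,560),interpolation=cv2.INTER_CUBIC))
E
```

```text
(no output)
```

View pics/tc.png

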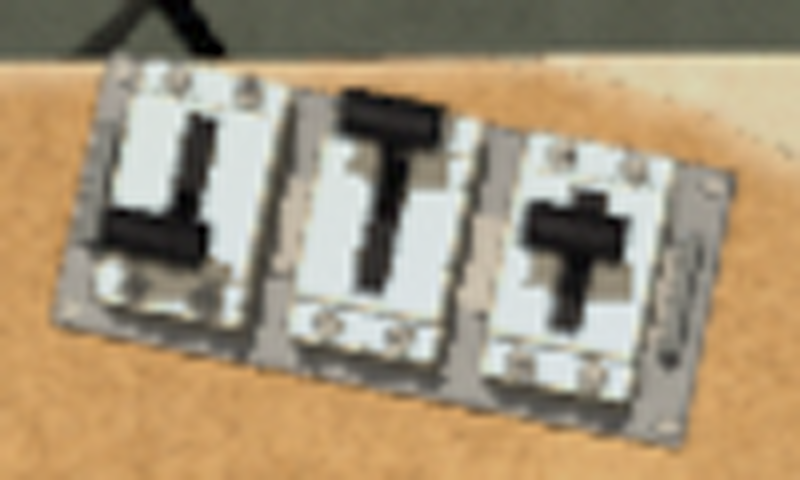

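View pics/sc.png

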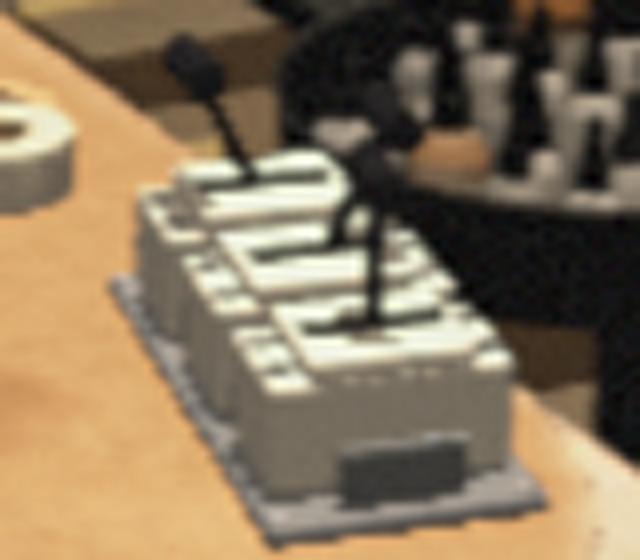

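The tripped breaker is the rightmost one: its bar is at (575,235) in the top crop, standing nearly upright. The left breaker (157,235) is OFF and the middle one (392,118) is ON. The board's corners are at (115,58), (737,175), (683,445) and (55,322).

```bash
cat > h.py <<'E'
import numpy as np,cv2
def ray(g,u,v,z):
    R=cv2.Rodrigues(np.array(g["rvec"],float))[0];t=np.array(g["tvec"]).ravel()
    p=cv2.undistortPoints(np.array([[[u,v]]],float),g["mtx"],None).ravel()
    C=-R.T@t;d=R.T@np.r_[p,1];return C+d*(z-C[2])/d[2]
E
python3 - <<'E'
import pickle;from h import *
d=pickle.load(open("d.pkl","rb"));T=d["top"];S=d["scene"]
f=lambda u,v,z:ray(T,(u+.5)/8+210-.5,(v+.5)/8+160-.5,z)
c=[f(*p,.01) for p in((115,58),(737,175),(683,445),(55,322))]
for i in range(4):print(c[i].round(4),np.linalg.norm(c[i]-c[i-1]).round(4))
o=sum(c)/4
x=c[0]-c[3]+c[1]-c[2];y=c[0]-c[1]+c[3]-c[2]
print("o",o,"yaw",np.arctan2(x[1],x[0]),np.arctan2(-y[0],y[1]))
th=np.arctan2(-y[0],y[1]);X=np.array([np.cos(th),np.sin(th),0]);Y=np.array([-X[1],X[0],0])
for p in((575,235,.115),(157,235,.1085),(392,118,.1085)):
    q=f(*p);print(q.round(4),((q-o)@X).round(4),((q-o)@Y).round(4))
g=lambda u,v,z:ray(S,(u+.5)/8+240-.5,(v+.5)/8+175-.5,z)
q=g(372,172,.115);print("scene bar",q,(q-o)@X,(q-o)@Y)
for p in((545,505),(275,545)):print(g(*p,.005))
for n,u,v,z in(("roll",248,283,.026),("tin",256,361,.026),("beaker",322,344,.055),("atom",580,321,.08),("drop",569,253,.1),("pen",482,357,.01),("pen",541,346,.01)):print(n,ray(T,u*.7,v*.7,z).round(3))
E
```

```text
[0.5663 0.1815 0.01  ] 0.1
[ 0.5199 -0.0462  0.01  ] 0.2324
[ 0.421  -0.0254  0.01  ] 0.101
[0.4685 0.2028 0.01  ] 0.2331
o [0.49393785 0.07817512 0.01      ] yaw -0.21081183106401546 -0.20309799937531883
[0.4809 0.0108 0.115 ] 0.0009 -0.0686
[0.4837 0.1535 0.1085] -0.0252 0.0717
[0.5233 0.0732 0.1085] 0.0297 0.001
scene bar [0.4891868  0.01926137 0.115     ] 0.007229773457056926 -0.0586611673612554
[ 0.52383322 -0.04560148  0.005     ]
[ 0.42542228 -0.02815899  0.005     ]
roll [0.473 0.325 0.026]
tin [0.315 0.306 0.026]
beaker [0.346 0.17  0.055]
atom [ 0.384 -0.329  0.08 ]
drop [ 0.512 -0.308  0.1  ]
pen [ 0.32  -0.146  0.01 ]
pen [ 0.341 -0.264  0.01 ]
```

>>> jog_arm([
  [-3.9,-4.3,0],
  [-7.9,-8.6,0],
  [-11.9,-12.9,0],
  [-15.8,-17.2,0],
  [-19.8,-21.4,0],
  [-23.7,-25.7,0],
  [-27.7,-30,0],
  [-31.6,-34.3,0],
  [-35.6,-38.6,0],
  [-39.5,-42.9,0],
  [-43.5,-47.2,0],
  [-43.5,-47.2,0],
], twist=[0.12,0.25,0.37,0.49,0.62,0.74,0.87,0.99,1.11,1.24,1.36,1.36], claw=-0.15, force=60)

```text
time_s: 1.6
position: [0.4805, 0.0052, 0.2424]
tcp_rot: [3.141, 0.001, 1.357]
ft_force: [-0.1, 0.9, -0.0]
opening: 0.429
gripper_force: 0.0
```

>>> jog_arm([
  [0,0,2],
  [0,0,4],
  [0,0,5],
], twist=[0,0,0])

```text
time_s: 1.98
position: [0.479, 0.0108, 0.1912]
tcp_rot: [-3.14, 0.001, 1.367]
ft_force: [1.2, -0.3, -0.6]
opening: 0.427
gripper_force: 0.0
```

```bash
python3 - <<'E'
from workcell import *
import cv2,numpy as np
from h import *
g=get_image("scene");s=g["color"][130:250,230:350,::-1]
cv2.imwrite("pics/s1.png",cv2.resize(s,(600,600),interpolation=cv2.INTER_CUBIC))
p=read_state()["position"];print(p)
for dz in(0,-.01,-.02,-.03):
  q=cv2.projectPoints(np.array([p+[0,0,dz]]),g["rvec"],g["tvec"],g["mtx"],None)[0].ravel();print((q-[230,130])*5)
E
```

```text
[0.47873202 0.01072757 0.1905347 ]
[272.21374489 210.15874304]
[272.09744991 227.49163137]
[271.98182475 244.72468895]
[271.86686364 261.85877578]
```

View pics/s1.png

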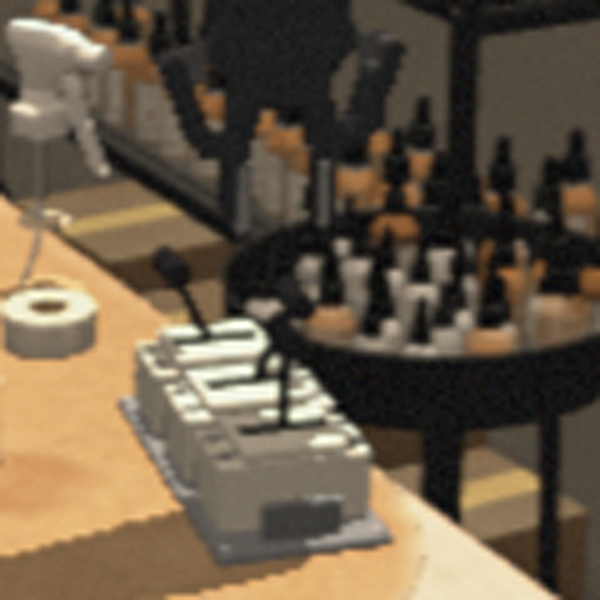

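The fingers at (243,225) and (322,225) straddle the bar at (287,345), with tips about 12 mm below the TCP. I'll lower the gripper.

>>> jog_arm([
  [0,0,2],
  [0,0,4],
  [0,0,5],
  [0,0,5.5],
  [0,0,6],
  [0,0,6.3],
], twist=[0,0,0,0,0,0])

```text
time_s: 2.78
position: [0.4802, 0.0101, 0.1294]
tcp_rot: [3.141, -0.0, 1.366]
ft_force: [-0.5, -0.2, -0.9]
opening: 0.43
gripper_force: 0.0
```

>>> jog_arm([
  [0,0,0.5],
  [0,0,1],
  [0,0,1.5],
  [0,0,2],
  [0,0,2.3],
  [0,0,2.3],
], twist=[0,0,0,0,0,0])

```text
time_s: 3.52
position: [0.4798, 0.0099, 0.1061]
tcp_rot: [-3.141, 0.0, 1.366]
ft_force: [0.4, -0.1, 0.0]
opening: 0.422
gripper_force: 0.0
```

>>> jog_arm([
  [0,-0.3,0.2],
  [0,-0.6,0.4],
  [0,-0.9,0.5],
  [0,-1.1,0.5],
  [0,-1.3,0.5],
  [0,-1.5,0.5],
  [0,-1.6,0.5],
  [0,-1.7,0.5],
  [0,-1.8,0.5],
  [0,-1.8,0.5],
], twist=[0,0,0,0,0,0,0,0,0,0])

```text
time_s: 4.78
position: [0.4621, 0.0137, 0.1012]
tcp_rot: [-3.141, 0.0, 1.366]
ft_force: [1.1, 0.4, -0.0]
opening: 0.427
gripper_force: 0.5
```

>>> jog_arm([
  [0,-0.1,0],
  [0,-0.2,0],
  [0,-0.3,0],
  [0,-0.4,0],
  [0,-0.5,0],
  [0,-0.6,0],
  [0,-0.6,0],
], twist=[0,0,0,0,0,0,0])

```text
time_s: 5.65
position: [0.4564, 0.0148, 0.1013]
tcp_rot: [3.142, -0.0, 1.366]
ft_force: [2.1, -0.9, -2.0]
opening: 0.423
gripper_force: 0.7
```

>>> jog_arm([
  [0,-0.1,0],
  [0,-0.2,0],
  [0,-0.3,0],
  [0,-0.4,0],
  [0,-0.4,0],
], twist=[0,0,0,0,0])

```text
time_s: 6.28
position: [0.4526, 0.0157, 0.1014]
tcp_rot: [3.141, -0.0, 1.366]
ft_force: [2.6, -0.7, -0.7]
opening: 0.424
gripper_force: 1.2
```

>>> jog_arm([
  [0,-0.1,0],
  [0,-0.2,0],
  [0,-0.3,0],
  [0,-0.3,0],
], twist=[0,0,0,0])

```text
time_s: 6.78
position: [0.4514, 0.0162, 0.1018]
tcp_rot: [3.138, -0.001, 1.366]
ft_force: [7.2, -1.6, -1.4]
opening: 0.427
gripper_force: 2.9
```

>>> jog_arm([
  [0,-0.1,0],
  [0,-0.1,0],
], twist=[0,0])

```text
time_s: 7.02
position: [0.4509, 0.0163, 0.102]
tcp_rot: [3.137, -0.001, 1.365]
ft_force: [6.9, -1.9, -2.3]
opening: 0.426
gripper_force: 3.4
```

>>> jog_arm([
  [0,-0.1,0],
  [0,-0.1,0],
], twist=[0,0])

```text
time_s: 7.28
position: [0.4503, 0.0165, 0.1021]
tcp_rot: [3.136, -0.001, 1.365]
ft_force: [8.8, -2.3, -0.5]
opening: 0.422
gripper_force: 3.6
```

>>> jog_arm([
  [0,-0.1,0],
  [0,-0.2,0],
  [0,-0.2,0],
], twist=[0,0,0])

```text
time_s: 7.65
position: [0.4488, 0.0169, 0.1022]
tcp_rot: [3.135, -0.001, 1.365]
ft_force: [8.0, -1.4, -2.1]
opening: 0.425
gripper_force: 3.9
```

>>> jog_arm([
  [0,-0.1,0],
  [0,-0.1,0],
], twist=[0,0])

```text
time_s: 7.9
position: [0.4481, 0.0171, 0.1024]
tcp_rot: [3.135, -0.001, 1.365]
ft_force: [8.7, -1.5, 0.4]
opening: 0.425
gripper_force: 4.1
```

>>> jog_arm([
  [0,-0.1,0],
  [0,-0.2,0],
  [0,-0.3,0],
  [0,-0.3,0],
], twist=[0,0,0,0])

```text
time_s: 8.4
position: [0.4459, 0.0177, 0.1026]
tcp_rot: [3.133, -0.002, 1.365]
ft_force: [10.0, -3.0, 0.0]
opening: 0.427
gripper_force: 4.7
```

>>> jog_arm([
  [0,-0.1,0],
  [0,-0.2,0],
  [0,-0.2,0],
], twist=[0,0,0])

```text
time_s: 8.78
position: [0.4447, 0.018, 0.1028]
tcp_rot: [3.132, -0.002, 1.365]
ft_force: [11.9, -3.1, -0.9]
opening: 0.425
gripper_force: 5.2
```

>>> jog_arm([
  [0,-0.1,0],
  [0,-0.1,0],
], twist=[0,0])

```text
time_s: 9.02
position: [0.4433, 0.0183, 0.1028]
tcp_rot: [3.133, -0.002, 1.365]
ft_force: [9.7, -2.4, 2.1]
opening: 0.426
gripper_force: 5.0
```

>>> jog_arm([
  [0,-0.1,0],
  [0,-0.1,0],
], twist=[0,0])

```text
time_s: 9.28
position: [0.4426, 0.0185, 0.1028]
tcp_rot: [3.132, -0.002, 1.365]
ft_force: [12.3, -2.8, -0.4]
opening: 0.426
gripper_force: 4.9
```

>>> jog_arm([
  [0,-0.1,0],
  [0,-0.2,0],
  [0,-0.2,0],
], twist=[0,0,0])

```text
time_s: 9.65
position: [0.4401, 0.0191, 0.1028]
tcp_rot: [3.133, -0.002, 1.365]
ft_force: [8.5, -1.6, 2.7]
opening: 0.428
gripper_force: 4.5
```

>>> jog_arm([
  [0,-0.1,0],
  [0,-0.1,0],
], twist=[0,0])

```text
time_s: 9.9
position: [0.4397, 0.0192, 0.1028]
tcp_rot: [3.132, -0.002, 1.365]
ft_force: [11.4, -2.3, 0.2]
opening: 0.42
gripper_force: 4.9
```

>>> jog_arm([
  [0,-0.1,0],
  [0,-0.1,0],
], twist=[0,0])

```text
time_s: 10.15
position: [0.4394, 0.0193, 0.103]
tcp_rot: [3.131, -0.002, 1.365]
ft_force: [12.6, -3.4, -1.7]
opening: 0.427
gripper_force: 5.3
```

>>> jog_arm([
  [0,-0.1,0],
  [0,-0.1,0],
], twist=[0,0])

```text
time_s: 10.4
position: [0.4384, 0.0196, 0.1031]
tcp_rot: [3.131, -0.002, 1.365]
ft_force: [12.5, -2.8, -0.0]
opening: 0.426
gripper_force: 5.5
```

>>> jog_arm([
  [0,-0.1,0],
  [0,-0.1,0],
  [0,-0.1,0],
], twist=[0,0,0])

```text
time_s: 10.78
position: [0.4382, 0.0197, 0.1032]
tcp_rot: [3.129, -0.002, 1.365]
ft_force: [14.2, -2.5, -0.7]
opening: 0.424
gripper_force: 5.8
```

>>> jog_arm([
  [0,-0.1,0],
  [0,-0.1,0],
  [0,-0.1,0],
], twist=[0,0,0])

```text
time_s: 11.15
position: [0.4377, 0.0198, 0.1034]
tcp_rot: [3.128, -0.003, 1.365]
ft_force: [14.8, -4.2, 0.8]
opening: 0.422
gripper_force: 7.8
```

>>> jog_arm([
  [0,-0.1,0],
  [0,-0.1,0],
  [0,-0.1,0],
], twist=[0,0,0])

```text
time_s: 11.52
position: [0.4376, 0.0199, 0.1035]
tcp_rot: [3.127, -0.003, 1.365]
ft_force: [17.4, -4.6, -1.8]
opening: 0.426
gripper_force: 8.7
```

```bash
python3 - <<'E'
from workcell import *
import numpy as np
a=[]
for i in range(8):
    get_image("top");s=read_state();a.append(np.r_[s["ft_force"],s["gripper_force"],s["position"][0]])
print(np.mean(a,0),np.std(a,0),np.linalg.norm(np.mean(a,0)[:3]))
E
```

```text
[17.10325758 -4.30092866 -1.81789052  8.65421056  0.43757326] [6.52435328e-01 4.20432485e-01 4.01231805e-01 1.13953358e-03
 1.61446961e-05] 17.729188730313588
```

>>> jog_arm([
  [0,-0.05,0],
  [0,-0.07,0],
  [0,-0.07,0],
], twist=[0,0,0])

```text
time_s: 12.3
position: [0.4375, 0.0199, 0.1036]
tcp_rot: [3.125, -0.003, 1.365]
ft_force: [18.9, -4.4, -4.9]
opening: 0.428
gripper_force: 9.4
```

>>> jog_arm([
  [0,0.2,0],
  [0,0.5,0],
  [0,0.8,0],
  [0,1.2,0],
  [0,1.6,0],
  [0,2.0,0],
  [0,2.4,0],
  [0,2.8,0],
  [0,3.2,0],
  [0,3.4,0],
  [0,3.4,0],
], twist=[0,0,0,0,0,0,0,0,0,0,0])

```text
time_s: 13.68
position: [0.4626, 0.0136, 0.1013]
tcp_rot: [-3.141, 0.0, 1.366]
ft_force: [0.1, -0.6, -1.0]
opening: 0.422
gripper_force: 0.0
```

>>> jog_arm([
  [0,0.3,0],
  [0,0.6,0],
  [0,0.9,0],
  [0,1.2,0],
  [0,1.5,0],
  [0,1.8,0],
  [0,2.1,0],
  [0,2.4,0],
  [0,2.7,0],
  [0,3.0,0],
  [0,3.0,0],
], twist=[0,0,0,0,0,0,0,0,0,0,0])

```text
time_s: 15.05
position: [0.4927, 0.0074, 0.1014]
tcp_rot: [3.14, -0.0, 1.366]
ft_force: [0.7, 0.1, 0.1]
opening: 0.423
gripper_force: 0.0
```

>>> jog_arm([
  [0,0.2,0],
  [0,0.4,0],
  [0,0.6,0],
  [0,0.8,0],
  [0,0.8,0],
], twist=[0,0,0,0,0])

```text
time_s: 15.68
position: [0.5002, 0.0058, 0.1013]
tcp_rot: [3.141, -0.0, 1.366]
ft_force: [0.2, 1.1, 0.6]
opening: 0.422
gripper_force: 0.2
```

>>> jog_arm([
  [0,0.2,0],
  [0,0.4,0],
  [0,0.6,0],
  [0,0.8,0],
  [0,0.8,0],
], twist=[0,0,0,0,0])

```text
time_s: 16.3
position: [0.5078, 0.0042, 0.1012]
tcp_rot: [3.142, 0.0, 1.366]
ft_force: [-0.9, 1.2, -0.5]
opening: 0.423
gripper_force: 0.6
```

>>> jog_arm([
  [0,0.2,0],
  [0,0.4,0],
  [0,0.5,0],
  [0,0.5,0],
], twist=[0,0,0,0])

```text
time_s: 16.8
position: [0.5127, 0.0032, 0.1013]
tcp_rot: [3.141, -0.0, 1.366]
ft_force: [-2.7, 0.2, -0.4]
opening: 0.424
gripper_force: 0.8
```

>>> jog_arm([
  [0,0.2,0],
  [0,0.4,0],
  [0,0.4,0],
], twist=[0,0,0])

```text
time_s: 17.18
position: [0.5168, 0.0024, 0.1014]
tcp_rot: [3.141, -0.0, 1.366]
ft_force: [-2.4, 1.1, -1.4]
opening: 0.424
gripper_force: 0.8
```

>>> jog_arm([
  [0,0.1,0],
  [0,0.2,0],
  [0,0.2,0],
], twist=[0,0,0])

```text
time_s: 17.55
position: [0.5175, 0.0022, 0.101]
tcp_rot: [-3.14, 0.0, 1.366]
ft_force: [-4.9, 1.1, 0.6]
opening: 0.423
gripper_force: 2.3
```

Reached the ON stop; I'll press a little more and hold.

>>> jog_arm([
  [0,0.1,0],
  [0,0.2,0],
  [0,0.3,0],
  [0,0.3,0],
  [0,0.3,0],
], twist=[0,0,0,0,0])

```text
time_s: 18.18
position: [0.5186, 0.002, 0.1005]
tcp_rot: [-3.136, 0.0, 1.366]
ft_force: [-8.5, 2.1, 2.5]
opening: 0.425
gripper_force: 4.6
```

>>> jog_arm([
  [0,-0.4,0],
  [0,-0.8,0],
  [0,-1.1,0],
  [0,-1.3,0],
  [0,-1.3,0],
  [0,-1.3,-1],
  [0,-1.3,-2.5],
  [0,-1.3,-5],
  [0,-1.3,-9],
  [0,-1.3,-13],
  [0,-1.3,-15],
  [0,-1.3,-15],
], twist=[0,0,0,0,0,0,0,0,0,0,0,0])

```text
time_s: 19.68
position: [0.5098, 0.004, 0.2537]
tcp_rot: [3.138, -0.002, 1.366]
ft_force: [0.7, 0.6, -0.2]
opening: 0.423
gripper_force: 0.0
```

```bash
python3 - <<'E'
from workcell import *
import cv2
g=get_image("scene");s=g["color"][130:250,230:350,::-1]
t=get_image("top")["color"][160:220,210:310,::-1]
cv2.imwrite("pics/end.png",cv2.vconcat([cv2.resize(s,(500,300)),cv2.resize(t,(500,300))]) if 0 else cv2.hconcat([cv2.resize(s,(400,400),interpolation=cv2.INTER_CUBIC),cv2.resize(t,(400,400),interpolation=cv2.INTER_CUBIC)]))
E
```

```text
(no output)
```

View pics/end.png

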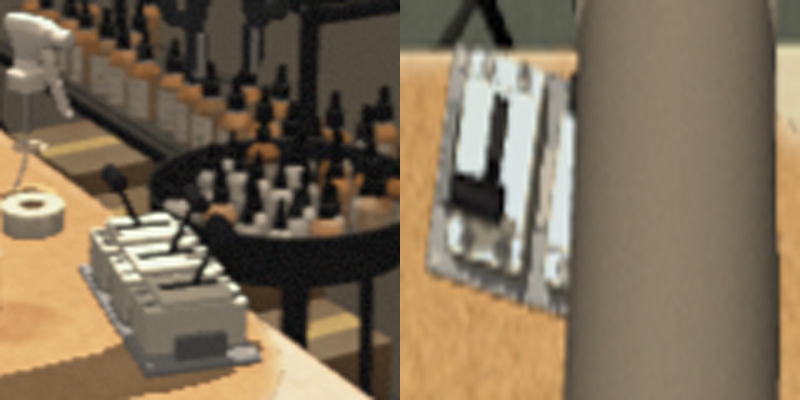

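The tripped lever (bar at 217,235) now leans fully away, parallel to the middle ON lever (190,200). The third is still OFF (113,178), and the gripper is clear.

```bash
python3 -c "
from workcell import *
print(finish_job())"
```

```text
the job is handed in; nothing more can be done
None
```

The tripped breaker (the rightmost one) was pressed to its off stop with about 19–20 N by the wrist sensor, thrown fully on and let go; the last picture shows it on and the other two levers unmoved, and the job is handed in (no verdict was returned).

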